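# Put the canister away in its cubby, shut the door and clamp it

### The arm

A 7-joint arm with a two-finger parallel gripper is mounted at the origin on the work surface. World frame = base frame: x ahead of the robot, y to its left, z up, the work surface at z = 0. Lengths are in m, angles in rad, forces in N, time in s.
With the tool pointing down it reaches from about 0.4 to 0.875 m from the base axis. Payload 6.5 kg.
Tool frame: the origin (TCP) lies midway between the tips of the shut fingers; the grasp point (between the pads) lies 19 mm behind it; z points along the fingers, y is the line along which they close (so a half turn about z gives the same grasp; the last joint's range is limited). The gripper opens to 88 mm and grips with 3 to 60 N. Pads are 18 mm wide; open, the fingers measure 123 mm over their backs; the gripper's body (75 mm by 187 mm) begins 45 mm behind the grasp point.
Start: joints at [1.24, 0.536, -0.004, 1.538, 0.003, 1.067, -0.071], TCP at [0.17, -0.627, 0.239] pointing down, gripper open.
Joint ranges: [-2.7, 2.7], [-0.37, 2.16], [-1.27, 1.26], [0.24, 2.4], [-1.31, 4.45], [0.19, 1.91], [-2.76, 2.76]. Speed limits (rad/s): [2.39, 2.39, 3.14, 3.14, 3.14, 3.14, 3.14].

### API

Orientations are given as a rotation vector (axis times angle).
In Python, from workcell import readout, vision, order, find_in gives the robot as it stands.
- The arm moves only by the shell command python3 -m inch 'ROWS'. ROWS is JSON, a list of rows, each an object with "fingers": the opening, from -1 (shut) to 1 (fully open); "slide": the shift along the tool's x, y, z in cm, a list of three; "twist": the turn, a rotation vector about the tool's x, y, z in rad, a list of three. In form: [{"fingers": fingers, "slide": [dx, dy, dz], "twist": [ax, ay, az]}, ...]. A call has 1 to 10 rows; each row shifts and turns the commanded pose from where the row before left it, along the tool's axes as they then stand; what a row does not reach is not made up. A row lasts 1/12 s, in which the tool goes at most 41.7 mm and 7.16 degrees, less where a joint would pass 70% of its speed; a pose out of reach is approached as far as the arm can. A call with a gripper value outside its range is refused whole. The fingers move at their own pace and stop on an object; the grip force is fixed at half the most. Time passes only in rows, so rows that do not move let the fingers close. It gives the time, the measured TCP pose, the force, the opening and the grip force at its end, in the units of the state.
- readout.get_obs(): the state, without advancing time (a new reading comes with each control period).
- vision.get_image(name): name is "side" or "top"; returns a dict with "frame" (420x560x3 uint8, red, green, blue), "mtx" (3x3 intrinsics, pixels), "D" ([k1, k2, p1, p2, k3] as OpenCV has them; the pictures are not rectified), "R" (3x3) and "t" (3): a world point X has camera coordinates R X + t. Camera axes: x right, y down, z forward; pixel columns grow to the right and rows downward; lengths in m; the calibration is good to about 2 mm. A picture is of the moment at which its call begins. There is no depth.
- order.close_job(): hands the job in; it is judged then, once.
Trained networks look in the newest picture that a camera, given by its name, has taken for a name from the list of things; names that differ only in an ending like _2 or _b are one class to them, and where a whole thing is asked for, a point or a joint stands for the part that bears it (a point fixed in the world has none). Each returns a list of dicts, best first, with "conf" (0 to 1); they miss things now and then, are a little off and sometimes report something else, mostly with a low value. They report only what shows in the picture. A call takes as long as a camera call. They do not tell look-alikes from the thing itself.
- find_in(camera, name): "centre" ([column, row] in pixels, amid what is visible of it).
The state is a dict: "clock": time; "joint_positions": joint angles; "dq": joint speeds; "joint_torque": joint torques, N m; "eef_pos": TCP position; "orientation": TCP orientation; "wrist_force": force on the tool from outside, world axes, zero at the start; "moment": the same for the moment, N m; "width": finger opening in m; "grip_force": force on a finger pad.
Only numpy, scipy, OpenCV 4.12 (cv2) and the standard library are available. Lean on these libraries where they do the work, as an engineer would, in place of code of your own. Each camera call takes 0.05 s, during which the arm holds its last target. There are 200 camera calls.

### The job

The grey canister has been left lying on its side: first stand it upright on the shelf, cap up, and let go of it, then take hold of it afresh and lower it into the deep cubby so that it stands upright on the cubby's floor, without dropping it. Then close up: swing the cubby's door fully shut, and after that swing the clamp bar all the way down onto the door. Leave the gourds, the jar and everything else on the shelf where they are.

Things in the scene. Friction and masses are not known exactly. Their poses are not given: they have to be found in the camera images.
- canister: grey square canister, black round cap on one end (stays on), loose, 0.3 kg. Body 56 x 56 x 100 mm, then cap 44 mm diameter, 36 mm long. Starts lying on a side, cap to the right (-y) or ahead. Origin: centre of its base (end far from the cap). x axis runs from base to cap (body 0-100 mm, cap 100-136); y, z normal to its flat sides, z up at first. Standing on the shelf: x up, origin height 0
- cap_top (a point): centre of the outer end face of the canister's cap, 136 mm from the base on the axis
- cubby: deep open-topped walnut box fixed to the shelf (z = 0): outside 115 (x) x 140 (y) x 165 (z) mm, walls and floor 10 mm, so inside 95 x 120, 155 deep; origin: centre of its underside, z up; x points from its near wall (robot side, carries the clamp) to its far wall (carries the door hinge). The canister stood in it ends 19 mm below the rim
- hatch (a joint): angle of the cubby's swing door, a wooden panel 115 x 140 x 10 mm without handle, hinged on top of the far wall: 0 = shut flat on the rim, its top face at 175 mm; grows as it swings up and away from the robot, 1.57 = upright, at most 1.95. Starts open. Stiff (0.16 N m): it stays where it is left and is shut by pushing its outer face (2 to 4 N near the free edge)
- hatch_hinge (a point): mid-point of the door's hinge axis (at 57.5, 0, 165.5 mm in the cubby's frame); the axis runs along the cubby's y
- hatch_edge (a point): middle of the door's free edge on its outer face, 115 mm from the hinge axis along the panel and 10 mm (the panel's thickness) off the plane through it
- clamp (a joint): angle of the clamp, a steel bar 20 mm wide, 8 thick, reaching 100 mm from its hinge, rubber pad under the tip, in the middle of the cubby's near wall: 0 = down level over the shut door, its top face at 192 mm; grows as it swings up and back towards the robot, 1.57 = upright, at most 2.1. Starts open. Stays where left (0.10 N m, 1 to 2 N at the tip). Only its stop at 0 halts it
- clamp_hinge (a point): mid-point of the clamp's hinge axis (at -69.5, 0, 188 mm in the cubby's frame), on the bar's centre line; the axis runs along the cubby's y. The bracket's cheeks reach 190 mm above the shelf and 80 mm to the near side of the cubby's centre
- clamp_tip (a point): end of the clamp bar on its centre line, 100 mm from the hinge
- gourd_a: middle-sized calabash gourd in a metal collar, standing upright, loose; solid to touch; greatest diameter 76 mm at 34 mm above its base, 85 mm high; origin: centre of its base, z up. Not to be moved
- gourd_b: smallest calabash gourd in a metal collar, standing upright, loose; solid to touch; greatest diameter 70 mm at 31 mm above its base, 78 mm high; origin: centre of its base, z up. Not to be moved
- gourd_c: largest calabash gourd in a metal collar, standing upright, loose; solid to touch; greatest diameter 80 mm at 36 mm above its base, 89 mm high; origin: centre of its base, z up. Not to be moved
- bombilla: steel drinking straw with a flat spoon end, lying on the shelf, loose, about 205 mm long and 10 mm thick, 20 mm wide at the spoon; origin at mid-length on its centre line, x along it. Not to be moved
- spare_lid: round steel spare lid with a small knob, lying flat, loose, 72 mm diameter, 26 mm high; origin: centre of its underside. Not to be moved
- sugar_jar: glass jar with steel cap, standing, loose, 72 mm diameter, 110 mm high; origin: centre of its base, z up. Not to be moved
- scoop: wooden scoop lying on the shelf, loose, 150 mm long, x along it. Not to be moved
Mind the look-alikes: they are no part of the job. What is shaped like the canister but purple is not meant.

How it is judged:
By the outcome, as a careful person would: the job done as asked, in the order asked, and still so for the second after the job is handed in, with the robot touching nothing.
It also fails if it takes over 72 s, if anything falls off the work surface, if the arm or the gripper's body presses on something with over 40 N, if the wrist force passes 120 N, or if a joint passes its speed limit or range.

## Working session

There is one attempt and no reset: what is moved stays moved. The work goes in short steps, Python scripts to look and compute and a shell command to move; the robot and the scene stay as the last step left them, time stands still between calls to the robot, and variables do not carry over. Pictures are saved under pics/ and viewed, at most 10 in all, crops included, and the job is handed in when it is done.

```bash
ls; mkdir -p pics
python3 - <<'E'
from workcell import readout, vision, find_in
import cv2
o=readout.get_obs();print({k:(v if not hasattr(v,'round') else v) for k,v in o.items()})
for n in("side","top"):
    d=vision.get_image(n);cv2.imwrite(f"pics/{n}0.png",d["frame"][:,:,::-1]);print(n,d["mtx"],d["D"],d["R"],d["t"])
    for k in["canister","cap_top","cubby","hatch_edge","hatch_hinge","clamp_tip","clamp_hinge","gourd_a","bombilla","spare_lid","sugar_jar","scoop"]:
        print(k,[([round(float(c)) for c in r["centre"]],round(float(r["conf"]),2)) for r in find_in(n,k)])
E
```

```text
pics
{'clock': 0.0, 'joint_positions': array([ 1.23981488,  0.53718629, -0.00441333,  1.53885463,  0.00259769,
        1.06729598, -0.07119307]), 'dq': array([ 0.00136677,  0.00151469, -0.00040936, -0.00172157,  0.00132025,
        0.00113616, -0.00040246]), 'joint_torque': array([-1.33362723e-04, -5.70981932e+01,  9.90454406e-01, -2.51608157e+01,
       -5.63967240e-02,  1.78024289e-02,  1.59260567e-04]), 'eef_pos': array([ 0.16991335, -0.62676605,  0.23783348]), 'orientation': array([-3.11240457e+00, -4.14566536e-01,  5.74584659e-04]), 'wrist_force': array([ 0.54074142, -0.00432926,  0.58333252]), 'moment': array([ 0.00451145, -0.00779004,  0.01126615]), 'grip_force': 0.0, 'width': 0.0880540072125384}
side [[525.42664678   0.         282.89819201]
 [  0.         525.42664678 214.47704175]
 [  0.           0.           1.        ]] [-0.05780781  0.          0.          0.          0.        ] [[-0.95768504 -0.28774655 -0.00642596]
 [-0.17067996  0.58575511 -0.79231263]
 [ 0.23174927 -0.75768917 -0.61008147]] [0.50236502 0.19883182 1.43531727]
canister [([313, 218], 0.72), ([355, 184
[... 746 characters left out ...]
01170431 -0.18552742]
 [ 0.1854777   0.00520825 -0.98263467]] [-0.03434993  0.57010055  1.20035564]
canister [([304, 199], 0.94), ([386, 277], 0.67), ([323, 245], 0.58), ([250, 180], 0.37), ([267, 268], 0.32), ([203, 186], 0.31)]
cap_top [([327, 246], 0.73), ([385, 274], 0.65), ([304, 199], 0.62)]
cubby [([213, 209], 0.96)]
hatch_edge [([206, 186], 0.68)]
hatch_hinge [([207, 186], 0.62)]
clamp_tip [([211, 244], 0.43)]
clamp_hinge [([214, 240], 0.7), ([344, 164], 0.55), ([414, 230], 0.48)]
gourd_a [([416, 226], 0.81), ([252, 178], 0.69), ([268, 270], 0.64), ([203, 188], 0.55)]
bombilla [([189, 171], 0.76)]
spare_lid [([335, 283], 0.87)]
sugar_jar [([343, 162], 0.97)]
scoop [([135, 283], 0.8)]
```

Run:
```python
import cv2
for n,(a,b,c,d) in dict(side=(110,120,290,210),top=(110,130,330,190)).items():
    im=cv2.imread(f"pics/{n}0.png")[b:b+d,a:a+c]; s=min(800/c,600/d);s=2.4
    cv2.imwrite(f"pics/{n}0c.png",cv2.resize(im,None,fx=s,fy=s,interpolation=cv2.INTER_CUBIC))
```

```text
(no output)
```

View pics/side0c.png

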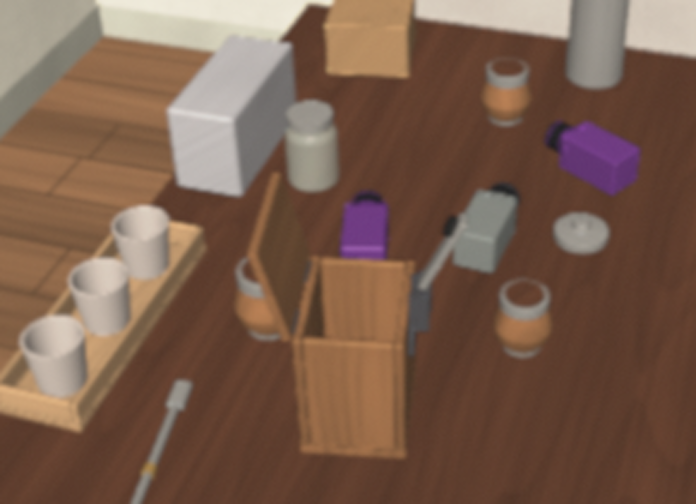

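View pics/top0c.png

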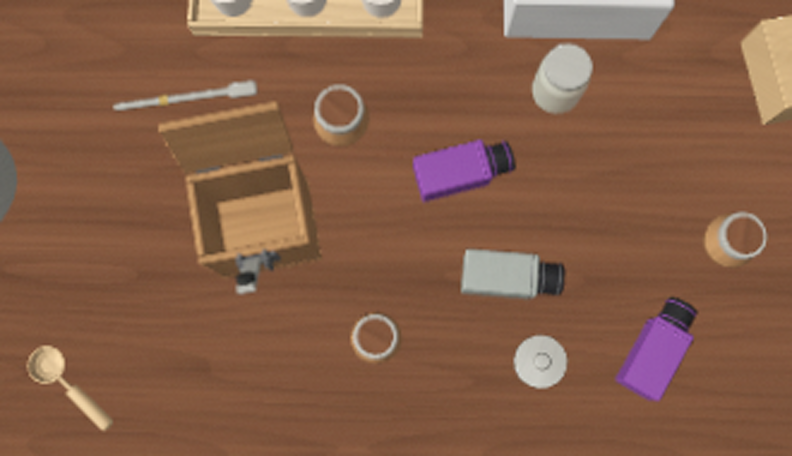

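The side view shows the grey canister at crop (485,228), with its cap pointing away, the cubby at (355,350), the door open to the left and the clamp arm tilted back at (440,250). In the top view the canister is at crop (500,273) with its cap to the right. The cubby rim corners are at about (203,262), (308,240), (292,160) and (188,182). The two purple look-alikes lie above it and to its lower right.

```bash
cat > h.py <<'E'
import numpy as np, cv2
from workcell import readout, vision, find_in
from scipy.optimize import least_squares
def proj(d,X):
    return cv2.projectPoints(np.asarray(X,float).reshape(-1,3),cv2.Rodrigues(d["R"])[0],d["t"],d["mtx"],d["D"])[0][:,0]
def ray(d,p,z):
    u=cv2.undistortPoints(np.array([[p]],float),d["mtx"],d["D"])[0,0]
    R,t=np.array(d["R"]),np.array(d["t"]); c=-R.T@t; r=R.T@np.array([u[0],u[1],1]); return c+r*(z-c[2])/r[2]
def cub(p,X):  # p=x,y,yaw
    c,s=np.cos(p[2]),np.sin(p[2]); X=np.asarray(X,float).reshape(-1,3)
    return X@np.array([[c,s,0],[-s,c,0],[0,0,1]])+[p[0],p[1],0]
E
python3 - <<'E'
from h import *
T=vision.get_image("top");S=vision.get_image("side")
f=lambda n,p:(np.array(p)/2.4+((110,130) if n=='top' else (110,120)))
# cubby: rim corners order nearL,nearR,farR,farL
loc=np.array([[-.0575,.07,.165],[-.0575,-.07,.165],[.0575,-.07,.165],[.0575,.07,.165]])
pt=f('top',[(203,262),(308,240),(292,160),(188,182)])
ps=f('side',[(407,343),(300,338)]) # left side wall(+y): nearL, farL
ls=np.array([loc[0],loc[3]]); 
fun=lambda p:np.r_[(proj(T,cub(p,loc))-pt).ravel(),(proj(S,cub(p,ls))-ps).ravel()]
r=least_squares(fun,[.7,.15,0]);print("cubby",r.x,r.fun.round(1))
P=r.x
# hatch angle, from free edge ends inner face
he=lambda a:cub(P,[[.0575-.115*np.cos(a),y,.1655+.115*np.sin(a)] for y in(.07,-.07)])
pe=f('top',[(160,128),(277,104)])
g=least_squares(lambda a:(proj(T,he(a[0]))-pe).ravel(),[1.7]);print("hatch",g.x,g.fun)
ct=lambda a:cub(P,[[-.0695+.1*np.cos(a),0,.188+.1*np.sin(a)]])
for n,d,p in(("top",T,(245,283)),("side",S,(452,225))):
    g=least_squares(lambda a:(proj(d,ct(a[0]))-f(n,p)).ravel(),[1.8]);print("clamp",n,g.x,g.fun)
# canister
import itertools
def model(p):
    c,s=np.cos(p[2]),np.sin(p[2])
    b=[(x,y,z) for x in(0,.1) for y in(-.028,.028) for z in(0,.056)]
    k=[(x,.022*np.cos(t),.028+.022*np.sin(t)) for x in(.1,.136) for t in np.linspace(0,6.28,24)]
    return cub(p,b),cub(p,k)
masks={}
for n,d in(("top",T),("side",S)):
    hsv=cv2.cvtColor(d["frame"],cv2.COLOR_RGB2HSV)
    m=((hsv[...,1]<45)&(hsv[...,2]>80)).astype(np.uint8)
    _,lab,st,cen=cv2.connectedComponentsWithStats(m)
    q=f('top',(500,273)) if n=='top' else f('side',(485,230))
    l=lab[int(q[1]),int(q[0])]; masks[n]=(d,(lab==l).astype(np.uint8)); print(n,l,st[l],cen[l])
def cost(p):
    e=0
    for n,(d,m) in masks.items():
        im=np.zeros((420*4,560*4),np.uint8)
        h=cv2.convexHull(proj(d,model(p)[0]).astype(np.float32)); cv2.fillConvexPoly(im,((h+.5)*4).round().astype(np.int32),255)
        e+=np.abs(cv2.resize(im,(560,420),interpolation=cv2.INTER_AREA)/255.-m)[130:330].sum()*(1 if n=='top' else .5)
    return e
from scipy.optimize import minimize
x0=ray(T,f('top',(463,272)),.05);g=minimize(cost,[x0[0],x0[1],-1.57],method="Nelder-Mead",options=dict(initial_simplex=[[x0[0],x0[1],-1.57],[x0[0]+.01,x0[1],-1.57],[x0[0],x0[1]+.01,-1.57],[x0[0],x0[1],-1.4]]));print("can",g.x,g.fun)
print("cap tip px",(proj(T,cub(g.x,[.136,0,.028]))-(110,130))*2.4)
for k,p,z in(("gourdnear",(375,337),.08),("gourdcub",(340,108),.08),("gourdR",(743,235),.08),("lid",(541,362),.01),("jar",(570,66),.11),("purpleA",(455,170),.056),("purpleAcap",(512,158),.03),("purpleB",(680,312),.03),("purpB2",(640,365),.05)):print(k,ray(T,f('top',p),z).round(3))
E
```

```text
cubby [0.53535336 0.16361379 0.22709629] [-1.1  2.4  1.6  1.6  0.9 -2.2 -1.4 -1.6  1.  -0.2 -1.4 -0. ]
hatch [1.87721101] [-1.22726124  0.40636312 -0.03392282 -0.29848046]
clamp top [1.91315446] [ 0.7693924  -0.18585288]
clamp side [1.89225841] [ 1.96943732 -6.52441375]
top 21 [302 234  33  20 575] [318.11478261 243.55826087]
side 20 [282 199  44  43 810] [307.92839506 218.07160494]
can [ 0.48228587 -0.10920556 -1.65701977] 135.76666666666665
cap tip px [[560.07109538 278.29833963]]
gourdnear [0.386 0.006 0.08 ]
gourdcub [0.694 0.059 0.08 ]
gourdR [ 0.525 -0.484  0.08 ]
lid [ 0.357 -0.22   0.01 ]
jar [ 0.747 -0.25   0.11 ]
purpleA [ 0.615 -0.099  0.056]
purpleAcap [ 0.639 -0.18   0.03 ]
purpleB [ 0.425 -0.409  0.03 ]
purpB2 [ 0.353 -0.346  0.05 ]
```

Run:
```python
from h import *
from scipy.optimize import minimize
T=vision.get_image("top");S=vision.get_image("side")
masks={}
for n,d,q in(("top",T,(318,244)),("side",S,(312,216))):
    hsv=cv2.cvtColor(d["frame"],cv2.COLOR_RGB2HSV)
    m=((hsv[...,1]<45)&(hsv[...,2]>80)).astype(np.uint8)
    if n=='side': m=cv2.morphologyEx(m,cv2.MORPH_OPEN,np.ones((9,9),np.uint8))
    l=cv2.connectedComponents(m)[1]; masks[n]=(d,(l==l[q[1],q[0]]).astype(np.uint8)); print(n,masks[n][1].sum())
b=[(x,y,z) for x in(0,.1) for y in(-.028,.028) for z in(0,.056)]
def cost(p,w):
    e=0
    for n,(d,m) in masks.items():
        im=np.zeros((1680,2240),np.uint8)
        h=cv2.convexHull(proj(d,cub(p,b)).astype(np.float32)); cv2.fillConvexPoly(im,((h+.5)*4).round().astype(np.int32),255)
        e+=w[n]*np.abs(cv2.resize(im,(560,420),interpolation=cv2.INTER_AREA)/255.-m).sum()
    return e
x0=np.array([.482,-.109,-1.6])
for w in(dict(top=1,side=1),dict(top=1,side=0),dict(top=0,side=1)):
    g=minimize(cost,x0,args=(w,),method="Nelder-Mead",options=dict(initial_simplex=[x0,x0+[.01,0,0],x0+[0,.01,0],x0+[0,0,.1]]));print(g.x,g.fun,cub(g.x,[.118,0,.028]))
A=cv2.resize(T["frame"][165:260,170:250],None,fx=6,fy=6,interpolation=cv2.INTER_CUBIC)
B=cv2.resize(S["frame"][190:315,205:300],None,fx=4.5,fy=4.5,interpolation=cv2.INTER_CUBIC)
c=np.zeros((600,480+430,3),np.uint8);c[:570,:480]=A;c[:B.shape[0],480:480+B.shape[1]]=B[:600];c=c[:,:800+110]
cv2.imwrite("pics/c1.png",cv2.resize(c[:, :,::-1],None,fx=.87,fy=.87))
```

```text
top 574
side 660
[ 0.48056298 -0.10970065 -1.62449762] 114.10588235294117 [[ 0.47422927 -0.22753054  0.028     ]]
[ 0.48102826 -0.1103236  -1.6481472 ] 42.36078431372549 [[ 0.47190996 -0.22797077  0.028     ]]
[ 0.47934557 -0.10903283 -1.58940638] 64.15294117647059 [[ 0.47714971 -0.2270124   0.028     ]]
```

View pics/c1.png

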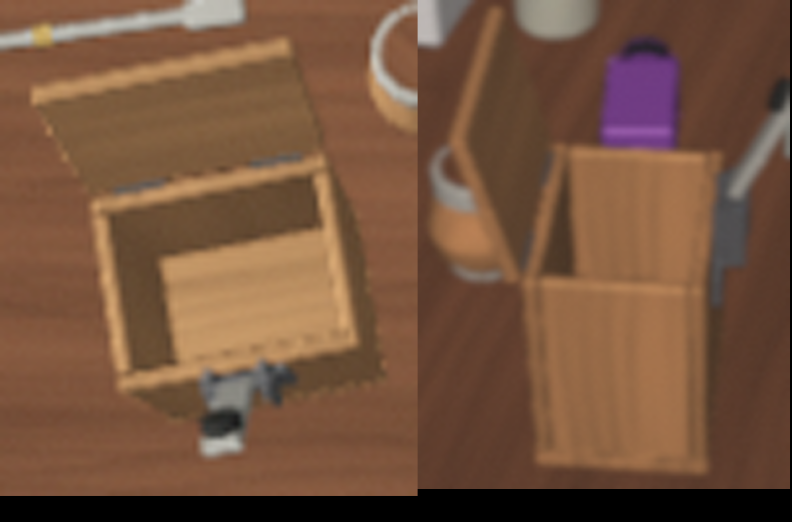

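The left panel shows the cubby's rim corners at (122,390), (357,343), (325,158) and (93,203), with the clamp leaning back towards the robot. The right panel shows its left wall, with top corners at (527,286) and (706,292) and bottom corners at (538,463) and (706,470).

```bash
python3 - <<'E'
from h import *
T=vision.get_image("top");S=vision.get_image("side")
L={'nl':(-.0575,.07),'nr':(-.0575,-.07),'fr':(.0575,-.07),'fl':(.0575,.07)}
pt=np.array([(122,390),(357,343),(325,158),(93,203)])/5.22+(170,165)-.5
lt=[(*L[k],.165) for k in('nl','nr','fr','fl')]
ps=(np.array([(706,292),(527,286),(557,147),(720,152),(538,463),(706,470)])-(417.6,0))/3.915+(205,190)-.5
ls=[(*L[k],z) for k,z in(('nl',.165),('fl',.165),('fr',.165),('nr',.165),('fl',0),('nl',0))]
for w in((1,1),(1,0),(0,1)):
    fun=lambda p:np.r_[w[0]*(proj(T,cub(p,lt))-pt).ravel(),w[1]*(proj(S,cub(p,ls))-ps).ravel()]
    r=least_squares(fun,[.54,.16,.2]);print("cubby",r.x.round(4),r.fun.round(1))
    if w==(1,1):P=r.x
he=lambda a:cub(P,[[.0575-.115*np.cos(a)+.010*np.sin(a)*o,y,.1655+.115*np.sin(a)+.01*np.cos(a)*o] for y in(.07,-.07) for o in(0,)])
pe=np.array([(33,102),(287,48)])/5.22+(170,165)-.5
g=least_squares(lambda a:(proj(T,he(a[0]))-pe).ravel(),[1.7]);print("hatch",g.x,g.fun)
ct=lambda a:cub(P,[[-.0695+.1*np.cos(a),0,.188+.1*np.sin(a)]])
g=least_squares(lambda a:(proj(T,ct(a[0]))-(np.array((221,448))/5.22+(170,165)-.5)).ravel(),[1.8]);print("clamp",g.x,g.fun,ct(g.x[0]))
E
python3 -m inch '[{"fingers":0.6,"slide":[0,0,0],"twist":[0,0,0]}]'
```

```text
cubby [0.5388 0.168  0.2148] [-1.   0.9  0.5  0.5 -0.4 -1.2 -1.6 -0.6  0.2 -0.3 -1.1 -1.1 -0.6 -1.4
  1.  -0.8  0.3 -0.1  0.9  0.5]
cubby [0.5387 0.1661 0.2074] [-0.6  0.8  1.   0.8  0.4 -1.  -0.9 -0.7  0.  -0.  -0.  -0.  -0.  -0.
  0.  -0.   0.  -0.   0.   0. ]
cubby [0.5386 0.1698 0.2207] [-0.   0.  -0.   0.  -0.  -0.  -0.  -0.   0.2  0.1 -1.1 -0.5 -1.  -0.9
  0.8 -0.5  0.3  0.5  0.9  0.9]
hatch [1.8243851] [-1.35708087 -0.05434911  0.11935813  0.15716183]
clamp [2.02121216] [-0.12474909  0.03103583] [[0.42836292 0.14386833 0.27802662]]
clock: 1.68
eef_pos: [0.1701, -0.6273, 0.2387]
orientation: [3.114, 0.415, -0.0]
wrist_force: [0.8, -0.2, -0.1]
width: 0.0832
grip_force: 0.0
```

```bash
cat >> h.py <<'E'
from scipy.spatial.transform import Rotation as Ro
def state():
    o=readout.get_obs(); return np.array(o["eef_pos"]),Ro.from_rotvec(o["orientation"]),o
def goal(pos=None,rot=None):
    """print slide (cm, tool axes now) and twist (rotvec, tool axes now)"""
    p,R,o=state()
    print("t",round(o["clock"],2),"p",p.round(4),"w",round(o["width"],4),"F",np.round(o["wrist_force"],1),"q",np.round(o["joint_positions"],2)); print(R.as_matrix().round(3).tolist())
    if rot is not None: print("twist",(R.inv()*rot).as_rotvec().round(3))
    if pos is not None: print("slide",(R.inv().apply(np.array(pos)-p)*100).round(2),"after twist",((rot or R).inv().apply(np.array(pos)-p)*100).round(2))
def tool(z,y):
    z=np.array(z,float);z/=np.linalg.norm(z);y=np.array(y,float);y-=z*(y@z);y/=np.linalg.norm(y)
    return Ro.from_matrix(np.c_[np.cross(y,z),y,z])
E
python3 -m inch '[{"fingers":0.6,"slide":[2.84,-2.18,0],"twist":[0,0,0]},{"fingers":0.6,"slide":[2.84,-2.18,0],"twist":[0,0,0]},{"fingers":0.6,"slide":[2.84,-2.18,0],"twist":[0,0,0]},{"fingers":0.6,"slide":[2.84,-2.18,0],"twist":[0,0,0]},{"fingers":0.6,"slide":[2.84,-2.18,0],"twist":[0,0,0]},{"fingers":0.6,"slide":[2.84,-2.18,0],"twist":[0,0,0]},{"fingers":0.6,"slide":[2.84,-2.18,0],"twist":[0,0,0]}]'
python3 -m inch '[{"fingers":0.6,"slide":[2.84,-2.18,0],"twist":[0,0,0]},{"fingers":0.6,"slide":[2.84,-2.18,0],"twist":[0,0,0]},{"fingers":0.6,"slide":[2.84,-2.18,0],"twist":[0,0,0]},{"fingers":0.6,"slide":[2.84,-2.18,0],"twist":[0,0,0]},{"fingers":0.6,"slide":[2.84,-2.18,0],"twist":[0,0,0]},{"fingers":0.6,"slide":[2.84,-2.18,0],"twist":[0,0,0]},{"fingers":0.6,"slide":[2.84,-2.18,0],"twist":[0,0,0]}]'
python3 -m inch '[{"fingers":0.6,"slide":[0,0,0],"twist":[0,0,-0.12]},{"fingers":0.6,"slide":[0,0,0],"twist":[0,0,-0.12]},{"fingers":0.6,"slide":[0,0,0],"twist":[0,0,-0.12]},{"fingers":0.6,"slide":[0,0,0],"twist":[0,0,-0.12]},{"fingers":0.6,"slide":[0,0,0],"twist":[0,0,-0.12]},{"fingers":0.6,"slide":[0,0,0],"twist":[0,0,-0.12]},{"fingers":0.6,"slide":[0,0,0],"twist":[0,0,-0.12]},{"fingers":0.6,"slide":[0,0,0],"twist":[0,0,-0.12]},{"fingers":0.6,"slide":[0,0,0],"twist":[0,0,-0.12]},{"fingers":0.6,"slide":[0,0,0],"twist":[0,0,-0.12]}]'
# free-space test of the sideways tilt (final lean)
python3 -m inch '[{"fingers":0.6,"slide":[0,0,0],"twist":[0,-0.12,0]},{"fingers":0.6,"slide":[0,0,0],"twist":[0,-0.12,0]},{"fingers":0.6,"slide":[0,0,0],"twist":[0,-0.12,0]},{"fingers":0.6,"slide":[0,0,0],"twist":[0,-0.12,0]},{"fingers":0.6,"slide":[0,0,0],"twist":[0,-0.12,0]},{"fingers":0.6,"slide":[0,0,0],"twist":[0,-0.12,0]},{"fingers":0.6,"slide":[0,0,0],"twist":[0,0,0]}]'
python3 -c "
from h import *
goal()"
```

```text
clock: 2.27
eef_pos: [0.3228, -0.4266, 0.2389]
orientation: [3.114, 0.414, 0.0]
wrist_force: [-0.3, -0.7, 0.2]
width: 0.0709
grip_force: 0.0
clock: 2.85
eef_pos: [0.4748, -0.2273, 0.239]
orientation: [3.114, 0.414, 0.001]
wrist_force: [0.3, -0.2, 0.3]
width: 0.0706
grip_force: 0.0
clock: 3.68
eef_pos: [0.474, -0.2288, 0.2388]
orientation: [2.33, 2.107, -0.0]
wrist_force: [0.7, -0.5, 0.2]
width: 0.0706
grip_force: 0.0
clock: 4.27
eef_pos: [0.4749, -0.2237, 0.2365]
orientation: [1.898, 1.726, -0.72]
wrist_force: [0.0, 1.5, -1.2]
width: 0.0704
grip_force: 0.0
t 4.27 p [ 0.4749 -0.2237  0.2365] w 0.0704 F [ 0.   1.5 -1.2] q [ 0.15  0.41 -0.27  2.    0.92  1.15 -0.78]
[[0.07, 0.995, -0.066], [0.747, -0.096, -0.657], [-0.661, -0.004, -0.751]]
```

```bash
python3 -m inch '[{"fingers":0.6,"slide":[0,0,0],"twist":[0,0.12,0]},{"fingers":0.6,"slide":[0,0,0],"twist":[0,0.12,0]},{"fingers":0.6,"slide":[0,0,0],"twist":[0,0.12,0]},{"fingers":0.6,"slide":[0,0,0],"twist":[0,0.12,0]},{"fingers":0.6,"slide":[0,0,0],"twist":[0,0.12,0]},{"fingers":0.6,"slide":[0,0,0],"twist":[0,0.12,0]},{"fingers":0.6,"slide":[0,0,0],"twist":[0,0.12,0]},{"fingers":0.6,"slide":[0,0,0],"twist":[0,0.12,0]},{"fingers":0.6,"slide":[0,0,0],"twist":[0,0.12,0]},{"fingers":0.6,"slide":[0,0,0],"twist":[0,0.12,0]}]'
python3 -m inch '[{"fingers":0.6,"slide":[0,0,0],"twist":[0,0.12,0]},{"fingers":0.6,"slide":[0,0,0],"twist":[0,0.12,0]},{"fingers":0.6,"slide":[0,0,0],"twist":[0,0,0]}]'
python3 -c "
from h import *
a=-1.63;c=np.array([np.cos(a),np.sin(a),0]);n=np.array([-c[1],c[0],0]);th=.72
z=-c*np.sin(th)+np.array([0,0,-np.cos(th)])
R=tool(z,n);g=np.array([.4806,-.110,.028])+.118*c
print(g);goal(g+R.apply([0,0,.017]),R); goal(g+R.apply([0,0,.017-.1]),R)"
```

```text
clock: 5.1
eef_pos: [0.4751, -0.232, 0.2411]
orientation: [-2.068, -1.856, -0.52]
wrist_force: [1.1, 0.3, -1.8]
width: 0.0704
grip_force: 0.0
clock: 5.35
eef_pos: [0.472, -0.2354, 0.2356]
orientation: [-1.918, -1.703, -0.727]
wrist_force: [-1.5, -0.8, -0.7]
width: 0.0708
grip_force: 0.0
[ 0.47361805 -0.22779326  0.028     ]
t 5.35 p [ 0.472  -0.2354  0.2356] w 0.0708 F [-1.5 -0.8 -0.7] q [ 1.08  0.67 -0.52  1.62 -0.33  1.3   0.63]
[[0.088, 0.993, 0.078], [0.743, -0.118, 0.659], [0.663, -0.0, -0.749]]
twist [ 0.039 -0.005 -0.044]
slide [-1.320e+01  1.000e-02  1.775e+01] after twist [-13.11   0.12  17.82]
t 5.35 p [ 0.472  -0.2354  0.2356] w 0.0708 F [-1.5 -0.8 -0.7] q [ 1.08  0.67 -0.52  1.62 -0.33  1.3   0.63]
[[0.088, 0.993, 0.078], [0.743, -0.118, 0.659], [0.663, -0.0, -0.749]]
twist [ 0.039 -0.005 -0.044]
slide [-13.14   0.4    7.76] after twist [-13.11   0.12   7.82]
```

```bash
python3 -m inch '[{"fingers":0.6,"slide":[-2.62,0.02,1.56],"twist":[0.039,-0.005,-0.044]},{"fingers":0.6,"slide":[-2.62,0.02,1.56],"twist":[0,0,0]},{"fingers":0.6,"slide":[-2.62,0.02,1.56],"twist":[0,0,0]},{"fingers":0.6,"slide":[-2.62,0.02,1.56],"twist":[0,0,0]},{"fingers":0.6,"slide":[-2.62,0.02,1.56],"twist":[0,0,0]},{"fingers":0.6,"slide":[0,0,0],"twist":[0,0,0]},{"fingers":0.6,"slide":[0,0,0],"twist":[0,0,0]}]'
python3 - <<'E'
from h import *
a=-1.63;c=np.array([np.cos(a),np.sin(a),0]);n=np.array([-c[1],c[0],0]);th=.72
R=tool(-c*np.sin(th)+np.array([0,0,-np.cos(th)]),n);g=np.array([.4806,-.110,.028])+.118*c
goal(g+R.apply([0,0,.017]),R)
T=vision.get_image("top");S=vision.get_image("side")
a=cv2.resize(T["frame"][190:310,260:390],(560,517));b=cv2.resize(S["frame"][120:290,270:400],(395,517))
c=np.hstack([a,b]);cv2.imwrite("pics/g1.png",cv2.resize(c[:,:,::-1],(795,430)))
E
```

```text
clock: 5.93
eef_pos: [0.4722, -0.2767, 0.0944]
orientation: [-1.856, -1.768, -0.693]
wrist_force: [0.3, 0.4, 1.2]
width: 0.0704
grip_force: 0.0
t 5.93 p [ 0.4722 -0.2767  0.0944] w 0.0704 F [0.3 0.4 1.2] q [ 1.05  0.91 -0.46  1.55 -0.22  1.19  0.75]
[[0.036, 0.999, 0.032], [0.755, -0.048, 0.654], [0.655, 0.001, -0.756]]
twist [-0.007  0.006  0.009]
slide [-0.64 -0.09  9.92] after twist [-0.7  -0.15  9.91]
```

View pics/g1.png

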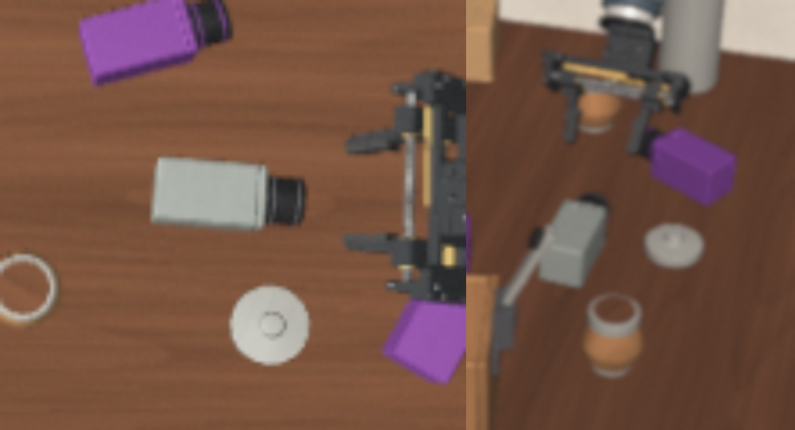

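The top view shows the open fingers centred on the black cap at (288,200), with the lid clear at (270,325). The side view shows the gripper tilted behind the canister. Next I advance and grip.

```bash
python3 -m inch '[{"fingers":0.6,"slide":[-0.11,-0.02,1.65],"twist":[0,0,0]},{"fingers":0.6,"slide":[-0.11,-0.02,1.65],"twist":[0,0,0]},{"fingers":0.6,"slide":[-0.11,-0.02,1.65],"twist":[0,0,0]},{"fingers":0.6,"slide":[-0.11,-0.02,1.65],"twist":[0,0,0]},{"fingers":0.6,"slide":[-0.11,-0.02,1.65],"twist":[0,0,0]},{"fingers":0.6,"slide":[-0.11,-0.02,1.65],"twist":[0,0,0]},{"fingers":0.6,"slide":[0,0,0],"twist":[0,0,0]}]'
python3 -c "
from h import *
goal([.4748,-.2168,.015])"
python3 -m inch '[{"fingers":-1,"slide":[0,0,0],"twist":[0,0,0]},{"fingers":-1,"slide":[0,0,0],"twist":[0,0,0]},{"fingers":-1,"slide":[0,0,0],"twist":[0,0,0]},{"fingers":-1,"slide":[0,0,0],"twist":[0,0,0]},{"fingers":-1,"slide":[0,0,0],"twist":[0,0,0]},{"fingers":-1,"slide":[0,0,0],"twist":[0,0,0]}]'
```

```text
clock: 6.62
eef_pos: [0.474, -0.2137, 0.0157]
orientation: [-1.85, -1.77, -0.693]
wrist_force: [-0.3, 0.5, 0.5]
width: 0.0701
grip_force: 0.0
t 6.62 p [ 0.474  -0.2137  0.0157] w 0.0701 F [-0.3  0.5  0.5] q [ 1.    0.99 -0.47  1.66 -0.22  0.99  0.76]
[[0.033, 0.999, 0.029], [0.754, -0.044, 0.656], [0.657, 0.0, -0.754]]
slide [-0.28  0.1  -0.15] after twist [-0.28  0.1  -0.15]
clock: 7.12
eef_pos: [0.4742, -0.2175, 0.0156]
orientation: [-1.855, -1.769, -0.693]
wrist_force: [-0.5, -3.2, 6.4]
width: 0.0428
grip_force: 29.9
```

```bash
python3 -c "
from h import *
goal()
p,R,_=state();P=np.array([.4806,-.110,0]);d=R.inv().apply(p-P)
# rotation axis = canister normal, tool y; 
print('d',d,'per row',(Ro.from_rotvec([0,-.0982,0]).apply(d)-d)*100,'world up in tool',R.inv().apply([0,0,1]))"
```

```text
t 7.12 p [ 0.4742 -0.2175  0.0156] w 0.0428 F [-0.5 -3.2  6.4] q [ 1.    0.99 -0.47  1.65 -0.22  0.99  0.76]
[[0.036, 0.999, 0.032], [0.755, -0.048, 0.654], [0.655, 0.001, -0.756]]
d [-0.07114739 -0.00120073 -0.082274  ] per row [ 0.8409098   0.         -0.65790751] world up in tool [ 6.54848303e-01  6.41111528e-04 -7.55760074e-01]
```

```bash
python3 -m inch '[{"fingers":-1,"slide":[0.52,0,-0.6],"twist":[0,0,0]},{"fingers":-1,"slide":[0.84,0,-0.66],"twist":[0,-0.098,0]},{"fingers":-1,"slide":[0.84,0,-0.66],"twist":[0,-0.098,0]},{"fingers":-1,"slide":[0.84,0,-0.66],"twist":[0,-0.098,0]},{"fingers":-1,"slide":[0.84,0,-0.66],"twist":[0,-0.098,0]},{"fingers":-1,"slide":[0.84,0,-0.66],"twist":[0,-0.098,0]},{"fingers":-1,"slide":[0.84,0,-0.66],"twist":[0,-0.098,0]},{"fingers":-1,"slide":[0.84,0,-0.66],"twist":[0,-0.098,0]},{"fingers":-1,"slide":[0.84,0,-0.66],"twist":[0,-0.098,0]}]'
python3 -m inch '[{"fingers":-1,"slide":[0.84,0,-0.66],"twist":[0,-0.098,0]},{"fingers":-1,"slide":[0.84,0,-0.66],"twist":[0,-0.098,0]},{"fingers":-1,"slide":[0.84,0,-0.66],"twist":[0,-0.098,0]},{"fingers":-1,"slide":[0.84,0,-0.66],"twist":[0,-0.098,0]},{"fingers":-1,"slide":[0.84,0,-0.66],"twist":[0,-0.098,0]},{"fingers":-1,"slide":[0.84,0,-0.66],"twist":[0,-0.098,0]},{"fingers":-1,"slide":[0.84,0,-0.66],"twist":[0,-0.098,0]},{"fingers":-1,"slide":[0.84,0,-0.66],"twist":[0,-0.098,0]},{"fingers":-1,"slide":[0,0,0],"twist":[0,0,0]},{"fingers":-1,"slide":[0,0,0],"twist":[0,0,0]}]'
python3 - <<'E'
from h import *
goal()
T=vision.get_image("top");S=vision.get_image("side")
a=cv2.resize(T["frame"][190:310,260:390],(560,517));b=cv2.resize(S["frame"][120:290,250:380],(395,517))
c=np.hstack([a,b]);cv2.imwrite("pics/g2.png",cv2.resize(c[:,:,::-1],(795,430)))
E
```

```text
clock: 7.87
eef_pos: [0.4759, -0.1739, 0.0958]
orientation: [2.237, 2.132, -0.077]
wrist_force: [-0.2, 0.4, -2.9]
width: 0.0431
grip_force: 30.0
clock: 8.7
eef_pos: [0.4792, -0.0925, 0.1139]
orientation: [1.767, 1.697, -0.791]
wrist_force: [-0.3, 0.3, -2.1]
width: 0.0431
grip_force: 29.9
t 8.7 p [ 0.4792 -0.0925  0.1139] w 0.0431 F [-0.3  0.3 -2.1] q [-0.61  0.71  0.28  2.02  0.73  0.95 -0.99]
[[0.025, 0.999, -0.035], [0.669, -0.042, -0.742], [-0.743, -0.004, -0.669]]
```

View pics/g2.png

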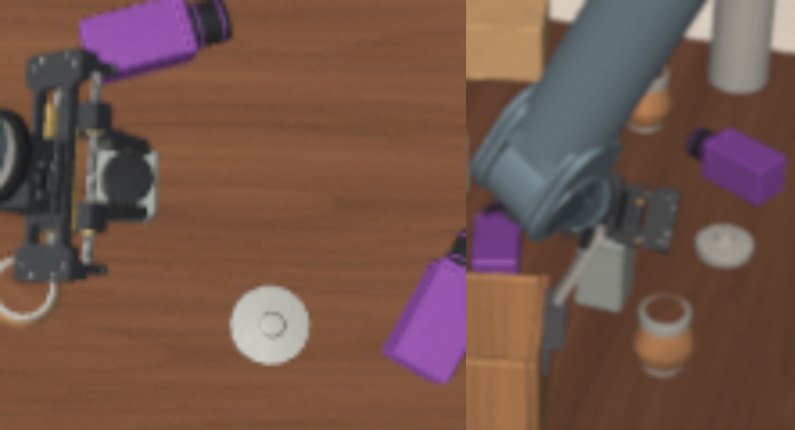

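The top view shows the canister upright under the gripper at (125,180), with the cap on top. The side view shows the grey body vertical at (603,275), with nothing else disturbed. Next I lower it gently.

```bash
python3 -m inch '[{"fingers":-1,"slide":[0.15,0,0.134],"twist":[0,-0.01,0]},{"fingers":-1,"slide":[0.15,0,0.134],"twist":[0,-0.01,0]},{"fingers":-1,"slide":[0.074,0,0.067],"twist":[0,0,0]},{"fingers":-1,"slide":[0,0,0],"twist":[0,0,0]}]'
python3 -m inch '[{"fingers":-1,"slide":[0.074,0,0.067],"twist":[0,0,0]},{"fingers":-1,"slide":[0,0,0],"twist":[0,0,0]}]'
python3 -m inch '[{"fingers":-1,"slide":[0.074,0,0.067],"twist":[0,0,0]},{"fingers":-1,"slide":[0,0,0],"twist":[0,0,0]}]'
python3 -m inch '[{"fingers":-1,"slide":[0.074,0,0.067],"twist":[0,0,0]},{"fingers":-1,"slide":[0,0,0],"twist":[0,0,0]}]'
```

```text
clock: 9.13
eef_pos: [0.479, -0.0956, 0.1101]
orientation: [1.759, 1.677, -0.807]
wrist_force: [0.3, -0.2, -2.5]
width: 0.0432
grip_force: 29.9
clock: 9.3
eef_pos: [0.4792, -0.0954, 0.1092]
orientation: [1.758, 1.678, -0.807]
wrist_force: [0.1, 0.2, -1.6]
width: 0.0434
grip_force: 29.9
clock: 9.47
eef_pos: [0.4793, -0.0956, 0.1087]
orientation: [1.757, 1.677, -0.807]
wrist_force: [0.3, 1.0, 2.0]
width: 0.0435
grip_force: 29.9
clock: 9.63
eef_pos: [0.4797, -0.0958, 0.1086]
orientation: [1.756, 1.676, -0.808]
wrist_force: [0.5, 2.3, 9.2]
width: 0.0434
grip_force: 29.8
```

```bash
python3 -m inch '[{"fingers":-0.5,"slide":[-0.03,0,-0.03],"twist":[0,0,0]},{"fingers":0.6,"slide":[0,0,0],"twist":[0,0,0]},{"fingers":0.6,"slide":[0,0,0],"twist":[0,0,0]},{"fingers":0.6,"slide":[0,0,0],"twist":[0,0,0]},{"fingers":0.6,"slide":[0,0,0],"twist":[0,0,0]},{"fingers":0.6,"slide":[0,0,0],"twist":[0,0,0]}]'
python3 -m inch '[{"fingers":0.6,"slide":[0,0,-1],"twist":[0,0,0]},{"fingers":0.6,"slide":[0,0,-2],"twist":[0,0,0]},{"fingers":0.6,"slide":[0,0,-3],"twist":[0,0,0]},{"fingers":0.6,"slide":[0,0,-3],"twist":[0,0,0]},{"fingers":0.6,"slide":[-2.2,0,-2],"twist":[0,0,0]},{"fingers":0.6,"slide":[-2.2,0,-2],"twist":[0,0,0]},{"fingers":0.6,"slide":[-2.2,0,-2],"twist":[0,0,0]},{"fingers":0.6,"slide":[0,0,0],"twist":[0,0,0]}]'
python3 - <<'E'
from h import *
goal()
T=vision.get_image("top");S=vision.get_image("side")
for n in("top","side"): print(n,[(np.round(r["centre"],1).tolist(),round(r["conf"],2)) for k in("canister","cap_top") for r in find_in(n,k)])
for n,d in(("top",T),("side",S)):print(n,proj(d,[[.48,-.081,.136],[.48,-.081,.05]]).round(1).tolist())
a=cv2.resize(T["frame"][190:310,230:360],(560,517));b=cv2.resize(S["frame"][120:290,250:380],(395,517))
c=np.hstack([a,b]);cv2.imwrite("pics/g3.png",cv2.resize(c[:,:,::-1],(795,430)))
E
```

```text
clock: 10.13
eef_pos: [0.4791, -0.0951, 0.1076]
orientation: [1.757, 1.678, -0.807]
wrist_force: [-0.7, -0.7, -0.3]
width: 0.07
grip_force: 0.0
clock: 10.8
eef_pos: [0.4848, -0.0238, 0.2603]
orientation: [1.76, 1.676, -0.798]
wrist_force: [1.5, -0.5, 1.1]
width: 0.0701
grip_force: 0.0
t 10.8 p [ 0.4848 -0.0238  0.2603] w 0.0701 F [ 1.5 -0.5  1.1] q [-0.71  0.49  0.26  1.91  0.64  1.3  -0.85]
[[0.034, 0.999, -0.033], [0.655, -0.047, -0.754], [-0.755, 0.005, -0.656]]
top [([383.8, 276.0], 0.9), ([300.7, 199.9], 0.8), ([292.8, 240.1], 0.78), ([189.2, 170.6], 0.51), ([298.3, 241.5], 0.78), ([384.7, 274.1], 0.72), ([302.0, 196.6], 0.64)]
side [([304.6, 225.9], 0.8), ([357.5, 184.0], 0.66), ([262.7, 217.3], 0.59), ([228.3, 226.8], 0.33), ([358.8, 182.1], 0.95), ([304.1, 222.4], 0.89), ([259.7, 214.9], 0.69)]
top [[295.0, 238.6], [293.9, 241.8]]
side [[305.3, 201.3], [304.8, 224.4]]
```

View pics/g3.png

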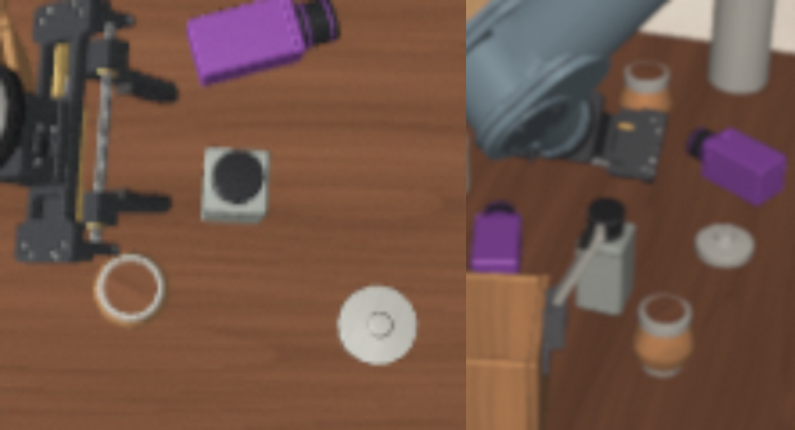

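The top view shows the canister standing free at crop (237,183), cap up, with its cap centre at about (238,177). The side view confirms it is upright at (605,260).

```bash
python3 -c "
from h import *
T=vision.get_image('top');print(ray(T,(295.9,238.9),.136))
a=.2148-np.pi/2;R=tool([0,0,-1],[np.cos(a),np.sin(a),0]);goal([.479,-.083,.25],R)
a=.2148+np.pi/2;R=tool([0,0,-1],[np.cos(a),np.sin(a),0]);goal([.479,-.083,.25],R)"
```

```text
[ 0.47899997 -0.08365811  0.136     ]
t 11.15 p [ 0.4823 -0.025   0.2548] w 0.0706 F [-0.2 -0.4 -0.7] q [-0.7   0.5   0.26  1.91  0.64  1.29 -0.85]
[[0.028, 0.999, -0.038], [0.652, -0.047, -0.757], [-0.758, -0.004, -0.653]]
twist [0.557 0.733 1.224]
slide [-3.43 -0.06  4.72] after twist [-1.56  5.6   0.48]
t 11.15 p [ 0.4823 -0.025   0.2548] w 0.0706 F [-0.2 -0.4 -0.7] q [-0.7   0.5   0.26  1.91  0.64  1.29 -0.85]
[[0.028, 0.999, -0.038], [0.652, -0.047, -0.757], [-0.758, -0.004, -0.653]]
twist [-0.784  0.596 -1.703]
slide [-3.43 -0.06  4.72] after twist [ 1.56 -5.6   0.48]
```

```bash
python3 -m inch '[{"fingers":0.6,"slide":[0,0,0],"twist":[0.043,0.0565,0.0942]},{"fingers":0.6,"slide":[0,0,0],"twist":[0.043,0.0565,0.0942]},{"fingers":0.6,"slide":[0,0,0],"twist":[0.043,0.0565,0.0942]},{"fingers":0.6,"slide":[0,0,0],"twist":[0.043,0.0565,0.0942]},{"fingers":0.6,"slide":[0,0,0],"twist":[0.043,0.0565,0.0942]},{"fingers":0.6,"slide":[0,0,0],"twist":[0.043,0.0565,0.0942]},{"fingers":0.6,"slide":[0,0,0],"twist":[0.043,0.0565,0.0942]}]'
python3 -m inch '[{"fingers":0.6,"slide":[0,0,0],"twist":[0.043,0.0565,0.0942]},{"fingers":0.6,"slide":[0,0,0],"twist":[0.043,0.0565,0.0942]},{"fingers":0.6,"slide":[0,0,0],"twist":[0.043,0.0565,0.0942]},{"fingers":0.6,"slide":[0,0,0],"twist":[0.043,0.0565,0.0942]},{"fingers":0.6,"slide":[0,0,0],"twist":[0.043,0.0565,0.0942]},{"fingers":0.6,"slide":[0,0,0],"twist":[0.043,0.0565,0.0942]},{"fingers":0.6,"slide":[-0.5,1.9,0.1],"twist":[0,0,0]},{"fingers":0.6,"slide":[-0.5,1.9,0.1],"twist":[0,0,0]},{"fingers":0.6,"slide":[-0.5,1.8,0.1],"twist":[0,0,0]},{"fingers":0.6,"slide":[0,0,0],"twist":[0,0,0]}]'
python3 -c "
from h import *
a=.2148-np.pi/2;R=tool([0,0,-1],[np.cos(a),np.sin(a),0]);goal([.479,-.083,.104],R)"
```

```text
clock: 11.73
eef_pos: [0.4829, -0.0248, 0.2551]
orientation: [2.612, 1.077, -0.432]
wrist_force: [0.6, -0.8, -0.3]
width: 0.0701
grip_force: 0.0
clock: 12.57
eef_pos: [0.4789, -0.0867, 0.2518]
orientation: [-3.124, -0.327, -0.0]
wrist_force: [0.1, -0.9, 0.4]
width: 0.0704
grip_force: 0.0
t 12.57 p [ 0.4789 -0.0867  0.2518] w 0.0704 F [ 0.1 -0.9  0.4] q [-0.28  0.25  0.43  1.97 -0.13  0.95 -1.15]
[[0.978, 0.207, 0.0], [0.207, -0.978, 0.001], [0.0, -0.001, -1.0]]
twist [-0.001 -0.    -0.006]
slide [ 0.08 -0.34 14.78] after twist [ 0.09 -0.36 14.78]
```

```bash
python3 -m inch '[{"fingers":0.6,"slide":[0.09,-0.36,0],"twist":[0,0,0]},{"fingers":0.6,"slide":[0,0,3],"twist":[0,0,0]},{"fingers":0.6,"slide":[0,0,3],"twist":[0,0,0]},{"fingers":0.6,"slide":[0,0,2.5],"twist":[0,0,0]},{"fingers":0.6,"slide":[0,0,2.3],"twist":[0,0,0]},{"fingers":0.6,"slide":[0,0,2],"twist":[0,0,0]},{"fingers":0.6,"slide":[0,0,2],"twist":[0,0,0]},{"fingers":0.6,"slide":[0,0,0],"twist":[0,0,0]},{"fingers":0.6,"slide":[0,0,0],"twist":[0,0,0]}]'
python3 -m inch '[{"fingers":-1,"slide":[0,0,0],"twist":[0,0,0]},{"fingers":-1,"slide":[0,0,0],"twist":[0,0,0]},{"fingers":-1,"slide":[0,0,0],"twist":[0,0,0]},{"fingers":-1,"slide":[0,0,0],"twist":[0,0,0]},{"fingers":-1,"slide":[0,0,0],"twist":[0,0,0]},{"fingers":-1,"slide":[0,0,0],"twist":[0,0,0]}]'
python3 -c "
from h import *
goal([.479,-.083,.325])"
```

```text
clock: 13.32
eef_pos: [0.48, -0.0772, 0.1039]
orientation: [-3.12, -0.337, 0.0]
wrist_force: [-0.8, -0.7, 0.2]
width: 0.0708
grip_force: 0.0
clock: 13.82
eef_pos: [0.4812, -0.0789, 0.1052]
orientation: [-3.121, -0.335, -0.006]
wrist_force: [0.4, -0.7, 4.6]
width: 0.0432
grip_force: 29.7
t 13.82 p [ 0.4812 -0.0789  0.1052] w 0.0432 F [ 0.4 -0.7  4.6] q [-0.2   0.49  0.34  2.08 -0.28  0.62 -1.03]
[[0.977, 0.212, 0.004], [0.212, -0.977, 0.003], [0.004, -0.002, -1.0]]
slide [ -0.21   0.32 -21.98] after twist [ -0.21   0.32 -21.98]
```

```bash
python3 -m inch '[{"fingers":-1,"slide":[0,0,-1],"twist":[0,0,0]},{"fingers":-1,"slide":[0,0,-2.5],"twist":[0,0,0]},{"fingers":-1,"slide":[0,0,-3],"twist":[0,0,0]},{"fingers":-1,"slide":[0,0,-3],"twist":[0,0,0]},{"fingers":-1,"slide":[0,0,-3],"twist":[0,0,0]},{"fingers":-1,"slide":[0,0,-3],"twist":[0,0,0]},{"fingers":-1,"slide":[0,0,-3],"twist":[0,0,0]},{"fingers":-1,"slide":[0,0,-2.5],"twist":[0,0,0]},{"fingers":-1,"slide":[0,0,-1],"twist":[0,0,0]},{"fingers":-1,"slide":[0,0,0],"twist":[0,0,0]}]'
python3 -c "
from h import *
a=.2148-np.pi/2;R=tool([0,0,-1],[np.cos(a),np.sin(a),0])
goal([*cub([.5388,.168,.2148],[.003,0,0])[0,:2],.325],R)"
```

```text
clock: 14.65
eef_pos: [0.4808, -0.0793, 0.3265]
orientation: [-3.121, -0.335, -0.01]
wrist_force: [0.2, 0.9, -3.0]
width: 0.0432
grip_force: 29.8
t 14.65 p [ 0.4808 -0.0793  0.3265] w 0.0432 F [ 0.2  0.9 -3. ] q [-0.32  0.16  0.45  1.88 -0.08  1.12 -1.2 ]
[[0.977, 0.212, 0.006], [0.212, -0.977, 0.003], [0.006, -0.002, -1.0]]
twist [-0.002 -0.006 -0.001]
slide [ 11.21 -22.93   0.27] after twist [ 11.23 -22.92   0.15]
```

```bash
python3 -m inch '[{"fingers":-1,"slide":[2.25,0,0],"twist":[0,0,0]},{"fingers":-1,"slide":[2.25,0,0],"twist":[0,0,0]},{"fingers":-1,"slide":[2.25,0,0],"twist":[0,0,0]},{"fingers":-1,"slide":[2.25,0,0],"twist":[0,0,0]},{"fingers":-1,"slide":[2.25,0,0],"twist":[0,0,0]},{"fingers":-1,"slide":[0,-1.5,0],"twist":[0,0,0]},{"fingers":-1,"slide":[0,-2.4,0],"twist":[0,0,0]},{"fingers":-1,"slide":[0,-2.5,0],"twist":[0,0,0]},{"fingers":-1,"slide":[0,-2.5,0],"twist":[0,0,0]},{"fingers":-1,"slide":[0,-2.5,0],"twist":[0,0,0]}]'
python3 -m inch '[{"fingers":-1,"slide":[0,-2.5,0],"twist":[0,0,0]},{"fingers":-1,"slide":[0,-2.5,0],"twist":[0,0,0]},{"fingers":-1,"slide":[0,-2.5,0],"twist":[0,0,0]},{"fingers":-1,"slide":[0,-2.5,0],"twist":[0,0,0]},{"fingers":-1,"slide":[0,-1.5,0],"twist":[0,0,0]},{"fingers":-1,"slide":[0,0,0],"twist":[0,0,0]},{"fingers":-1,"slide":[0,0,0],"twist":[0,0,0]}]'
python3 - <<'E'
from h import *
a=.2148-np.pi/2;R=tool([0,0,-1],[np.cos(a),np.sin(a),0])
goal([*cub([.5388,.168,.2148],[.003,0,0])[0,:2],.115],R)
T=vision.get_image("top");S=vision.get_image("side")
a=cv2.resize(T["frame"][150:280,150:290],(560,520));b=cv2.resize(S["frame"][150:320,200:330],(395,520))
c=np.hstack([a,b]);cv2.imwrite("pics/g4.png",cv2.resize(c[:,:,::-1],(795,433)))
E
```

```text
clock: 15.48
eef_pos: [0.5641, 0.057, 0.3224]
orientation: [-3.121, -0.335, 0.003]
wrist_force: [1.5, 0.5, -2.5]
width: 0.0436
grip_force: 29.8
clock: 16.07
eef_pos: [0.5402, 0.1686, 0.3233]
orientation: [-3.122, -0.338, 0.002]
wrist_force: [-0.9, -0.9, -2.6]
width: 0.0434
grip_force: 29.7
t 16.07 p [0.5402 0.1686 0.3233] w 0.0434 F [-0.9 -0.9 -2.6] q [-0.65  0.32  0.35  1.68 -0.12  1.16 -1.63]
[[0.977, 0.214, -0.001], [0.214, -0.977, 0.001], [-0.001, -0.001, -1.0]]
twist [-0.001  0.001  0.001]
slide [ 0.17  0.05 20.83] after twist [1.500e-01 2.000e-02 2.083e+01]
```

View pics/g4.png

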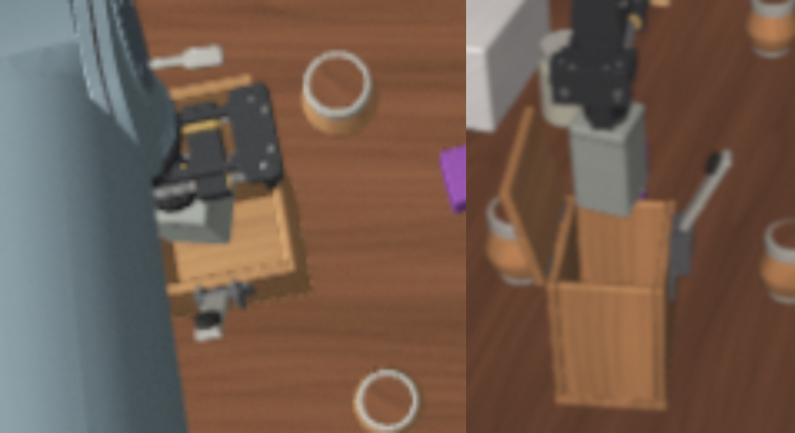

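The side view shows the canister hanging upright above the open cubby at crop (608,160), with the door to its left and the clamp to its right, both clear. Next I lower it.

```bash
python3 -m inch '[{"fingers":-1,"slide":[0.1,0,1.5],"twist":[0,0,0]},{"fingers":-1,"slide":[0.05,0,2],"twist":[0,0,0]},{"fingers":-1,"slide":[0,0,2],"twist":[0,0,0]},{"fingers":-1,"slide":[0,0,2],"twist":[0,0,0]},{"fingers":-1,"slide":[0,0,0],"twist":[0,0,0]}]'
python3 -m inch '[{"fingers":-1,"slide":[0,0,2],"twist":[0,0,0]},{"fingers":-1,"slide":[0,0,2.5],"twist":[0,0,0]},{"fingers":-1,"slide":[0,0,2.5],"twist":[0,0,0]},{"fingers":-1,"slide":[0,0,2.5],"twist":[0,0,0]},{"fingers":-1,"slide":[0,0,2],"twist":[0,0,0]},{"fingers":-1,"slide":[0,0,0.6],"twist":[0,0,0]},{"fingers":-1,"slide":[0,0,0],"twist":[0,0,0]},{"fingers":-1,"slide":[0,0,0],"twist":[0,0,0]}]'
python3 -c "
from h import *
goal()"
```

```text
clock: 16.58
eef_pos: [0.5408, 0.1664, 0.2464]
orientation: [3.124, 0.331, -0.007]
wrist_force: [-1.0, -0.6, -2.0]
width: 0.0434
grip_force: 29.8
clock: 17.25
eef_pos: [0.5443, 0.1689, 0.1305]
orientation: [-3.121, -0.333, -0.006]
wrist_force: [-0.3, 0.5, -1.4]
width: 0.0434
grip_force: 29.8
t 17.25 p [0.5443 0.1689 0.1305] w 0.0434 F [-0.3  0.5 -1.4] q [-0.59  0.55  0.28  1.85 -0.22  0.76 -1.55]
[[0.977, 0.211, 0.003], [0.211, -0.977, 0.003], [0.004, -0.002, -1.0]]
```

```bash
python3 -m inch '[{"fingers":-1,"slide":[0,0,0.5],"twist":[0,0,0]},{"fingers":-1,"slide":[0,0,0.4],"twist":[0,0,0]},{"fingers":-1,"slide":[0,0,0.3],"twist":[0,0,0]},{"fingers":-1,"slide":[0,0,0],"twist":[0,0,0]},{"fingers":-1,"slide":[0,0,0],"twist":[0,0,0]}]'
python3 -m inch '[{"fingers":-1,"slide":[0,0,0.15],"twist":[0,0,0]},{"fingers":-1,"slide":[0,0,0],"twist":[0,0,0]}]'
python3 -m inch '[{"fingers":-1,"slide":[0,0,0.15],"twist":[0,0,0]},{"fingers":-1,"slide":[0,0,0],"twist":[0,0,0]}]'
python3 -m inch '[{"fingers":-1,"slide":[0,0,0.1],"twist":[0,0,0]},{"fingers":-1,"slide":[0,0,0],"twist":[0,0,0]}]'
```

```text
clock: 17.67
eef_pos: [0.5432, 0.1694, 0.1174]
orientation: [-3.121, -0.335, -0.004]
wrist_force: [0.4, -0.4, -3.1]
width: 0.0434
grip_force: 29.8
clock: 17.83
eef_pos: [0.5433, 0.1694, 0.1158]
orientation: [-3.121, -0.335, -0.004]
wrist_force: [-0.3, -0.0, -1.9]
width: 0.0432
grip_force: 29.8
clock: 18.0
eef_pos: [0.5441, 0.1695, 0.1153]
orientation: [-3.121, -0.335, -0.006]
wrist_force: [-1.7, -0.4, 4.6]
width: 0.0434
grip_force: 29.7
clock: 18.17
eef_pos: [0.5445, 0.1694, 0.1152]
orientation: [-3.12, -0.334, -0.007]
wrist_force: [-3.4, -1.8, 13.9]
width: 0.0433
grip_force: 29.6
```

```bash
python3 -m inch '[{"fingers":-0.4,"slide":[0,0,-0.1],"twist":[0,0,0]},{"fingers":0.3,"slide":[0,0,0],"twist":[0,0,0]},{"fingers":0.3,"slide":[0,0,0],"twist":[0,0,0]},{"fingers":0.3,"slide":[0,0,0],"twist":[0,0,0]},{"fingers":0.3,"slide":[0,0,0],"twist":[0,0,0]},{"fingers":0.3,"slide":[0,0,-1],"twist":[0,0,0]},{"fingers":0.3,"slide":[0,0,-1.5],"twist":[0,0,0]},{"fingers":0.3,"slide":[0,0,-2],"twist":[0,0,0]}]'
python3 -m inch '[{"fingers":0.3,"slide":[0,0,-3],"twist":[0,0,0]},{"fingers":0.3,"slide":[0,0,-3.5],"twist":[0,0,0]},{"fingers":0.3,"slide":[0,0,-3.5],"twist":[0,0,0]},{"fingers":-1,"slide":[0,0,-3.5],"twist":[0,0,0]},{"fingers":-1,"slide":[0,0,-3.5],"twist":[0,0,0]},{"fingers":-1,"slide":[0,0,-2.5],"twist":[0,0,0]},{"fingers":-1,"slide":[0,0,-1.5],"twist":[0,0,0]},{"fingers":-1,"slide":[0,0,0],"twist":[0,0,0]}]'
python3 - <<'E'
from h import *
P=[.5388,.168,.2148]
a=.2148-np.pi/2;R=tool([0,0,-1],[np.cos(a),np.sin(a),0])
goal([*cub(P,[.15,0,0])[0,:2],.37],R)
T=vision.get_image("top");S=vision.get_image("side")
print(proj(T,cub(P,[0,0,.146])),proj(S,cub(P,[0,0,.146])))
for n in("top","side"): print(n,[(np.round(r["centre"],1).tolist(),round(r["conf"],2)) for k in("canister","cap_top") for r in find_in(n,k)])
a=cv2.resize(T["frame"][150:280,150:290],(560,520));b=cv2.resize(S["frame"][150:320,200:330],(395,520))
c=np.hstack([a,b]);cv2.imwrite("pics/g5.png",cv2.resize(c[:,:,::-1],(795,433)))
E
```

```text
clock: 18.83
eef_pos: [0.5424, 0.169, 0.1594]
orientation: [-3.122, -0.335, -0.0]
wrist_force: [0.3, 0.3, -0.0]
width: 0.0573
grip_force: 0.0
clock: 19.5
eef_pos: [0.5444, 0.1688, 0.3739]
orientation: [-3.119, -0.334, -0.014]
wrist_force: [0.6, 0.2, 1.2]
width: 0.0259
grip_force: 0.0
t 19.5 p [0.5444 0.1688 0.3739] w 0.0259 F [0.6 0.2 1.2] q [-0.66  0.28  0.36  1.61 -0.11  1.26 -1.64]
[[0.977, 0.212, 0.009], [0.212, -0.977, 0.006], [0.01, -0.004, -1.0]]
twist [-0.004 -0.01  -0.001]
slide [14.43 -0.06  0.53] after twist [14.43 -0.04  0.39]
[[212.82735039 217.77012962]] [[258.30808271 249.49621423]]
top [([216.2, 219.4], 0.76), ([302.3, 200.9], 0.61), ([222.3, 222.1], 0.96), ([300.8, 199.7], 0.68), ([385.9, 273.4], 0.64)]
side [([356.4, 181.7], 0.88), ([260.6, 213.8], 0.8), ([256.9, 256.5], 0.78), ([258.1, 212.5], 0.8), ([258.1, 254.7], 0.61), ([355.6, 184.4], 0.56)]
```

View pics/g5.png

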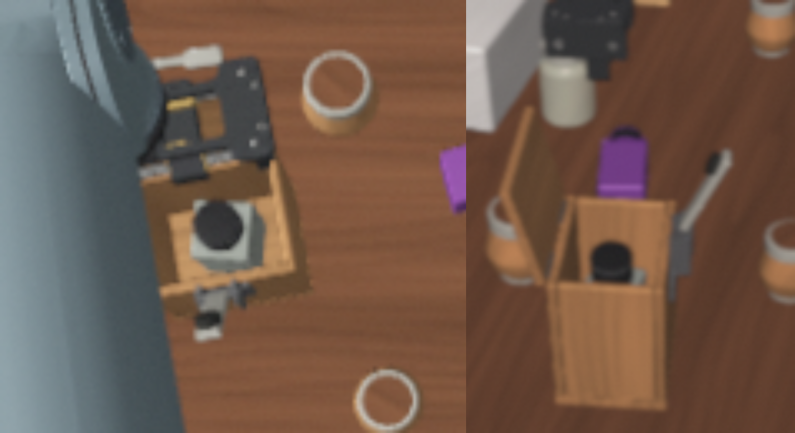

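The top view shows the canister upright inside the cubby, with its cap at (220,225) and clear of the walls. The side view shows the cap at (610,258), below the rim. Next I go behind the door.

```bash
python3 -m inch '[{"fingers":-1,"slide":[2.4,0,0],"twist":[0,-0.01,0]},{"fingers":-1,"slide":[2.4,0,0],"twist":[0,0,0]},{"fingers":-1,"slide":[2.4,0,0],"twist":[0,0,0]},{"fingers":-1,"slide":[2.4,0,0],"twist":[0,0,0]},{"fingers":-1,"slide":[2.4,0,0],"twist":[0,0,0]},{"fingers":-1,"slide":[2.4,0,0],"twist":[0,0,0]},{"fingers":-1,"slide":[0,0,0],"twist":[0,0,0]}]'
python3 -m inch '[{"fingers":-1,"slide":[0,0,2],"twist":[0,0,0]},{"fingers":-1,"slide":[0,0,3],"twist":[0,0,0]},{"fingers":-1,"slide":[0,0,3],"twist":[0,0,0]},{"fingers":-1,"slide":[0,0,2.3],"twist":[0,0,0]},{"fingers":-1,"slide":[0,0,1],"twist":[0,0,0]},{"fingers":-1,"slide":[0,0,0],"twist":[0,0,0]}]'
python3 - <<'E'
from h import *
P=[.5388,.168,.2148]
goal([*cub(P,[.13,0,0])[0,:2],.256])
E
```

```text
clock: 20.38
eef_pos: [0.6856, 0.1996, 0.3652]
orientation: [3.124, 0.335, -0.016]
wrist_force: [-1.4, -0.4, -0.4]
width: 0.0002
grip_force: 0.0
clock: 20.88
eef_pos: [0.6804, 0.1989, 0.2522]
orientation: [-3.123, -0.335, 0.021]
wrist_force: [-0.4, 0.2, 0.1]
width: 0.0007
grip_force: 0.0
t 20.88 p [0.6804 0.1989 0.2522] w 0.0007 F [-0.4  0.2  0.1] q [-0.55  0.66  0.34  1.35 -0.22  1.19 -1.55]
[[0.977, 0.212, -0.014], [0.212, -0.977, -0.001], [-0.013, -0.002, -1.0]]
slide [-1.5  -0.   -0.36] after twist [-1.5  -0.   -0.36]
```

```bash
python3 -m inch '[{"fingers":-1,"slide":[-1.2,0,-0.2],"twist":[0,0.005,0]},{"fingers":-1,"slide":[-1.1,0,-0.2],"twist":[0,0,0]},{"fingers":-1,"slide":[-1.1,0,-0.1],"twist":[0,0,0]},{"fingers":-1,"slide":[-1.1,0,-0.1],"twist":[0,0,0]},{"fingers":-1,"slide":[-1.1,0,-0.1],"twist":[0,0,0]},{"fingers":-1,"slide":[-1.1,0,-0.1],"twist":[0,0,0]}]'
python3 -m inch '[{"fingers":-1,"slide":[-1.2,0,0.1],"twist":[0,0,0]},{"fingers":-1,"slide":[-1.2,0,0.1],"twist":[0,0,0]},{"fingers":-1,"slide":[-1.2,0,0.1],"twist":[0,0,0]},{"fingers":-1,"slide":[0,0,0],"twist":[0,0,0]}]'
python3 - <<'E'
from h import *
P=[.5388,.168,.2148]
goal([*cub(P,[.0085,0,0])[0,:2],.2406])
S=vision.get_image("side");T=vision.get_image("top")
for k in("hatch_edge","hatch_hinge"): print(k,[(np.round(r["centre"],1).tolist(),round(r["conf"],2)) for r in find_in("side",k)])
for a in(1.0,1.2,1.4,1.6): print(a,proj(S,cub(P,[.0575-.115*np.cos(a)+.01*np.sin(a),0,.1655+.115*np.sin(a)+.01*np.cos(a)])))
E
```

```text
clock: 21.38
eef_pos: [0.6186, 0.1852, 0.2667]
orientation: [-3.12, -0.334, -0.005]
wrist_force: [2.4, 0.6, 2.2]
width: 0.0004
grip_force: 1.0
clock: 21.72
eef_pos: [0.5815, 0.1773, 0.263]
orientation: [-3.12, -0.335, 0.001]
wrist_force: [-0.2, -0.5, -0.1]
width: 0.0004
grip_force: 0.0
t 21.72 p [0.5815 0.1773 0.263 ] w 0.0004 F [-0.2 -0.5 -0.1] q [-0.62  0.45  0.35  1.65 -0.18  1.07 -1.58]
[[0.977, 0.212, -0.001], [0.212, -0.977, 0.003], [-0.0, -0.003, -1.0]]
slide [-3.52  0.01  2.24] after twist [-3.52  0.01  2.24]
hatch_edge [([236.6, 235.8], 0.93)]
hatch_hinge [([241.4, 232.8], 0.89), ([305.9, 391.6], 0.22)]
1.0 [[254.98711507 211.59676108]]
1.2 [[246.04198812 208.37773043]]
1.4 [[236.62464533 206.59147501]]
1.6 [[227.17260009 206.32414051]]
```

```bash
python3 -m inch '[{"fingers":-1,"slide":[-1.2,0,0.7],"twist":[0,0,0]},{"fingers":-1,"slide":[-1.2,0,0.7],"twist":[0,0,0]},{"fingers":-1,"slide":[-1.1,0,0.8],"twist":[0,0,0]},{"fingers":-1,"slide":[-0.9,0,0.9],"twist":[0,0,0]},{"fingers":-1,"slide":[-0.8,0,1],"twist":[0,0,0]},{"fingers":-1,"slide":[-0.8,0,1],"twist":[0,0,0]},{"fingers":-1,"slide":[0,0,0],"twist":[0,0,0]}]'
python3 -m inch '[{"fingers":-1,"slide":[-0.4,0,0.9],"twist":[0,0,0]},{"fingers":-1,"slide":[-0.4,0,0.9],"twist":[0,0,0]},{"fingers":-1,"slide":[-0.2,0,0.9],"twist":[0,0,0]},{"fingers":-1,"slide":[0,0,0.4],"twist":[0,0,0]},{"fingers":-1,"slide":[0,0,0],"twist":[0,0,0]}]'
python3 - <<'E'
from h import *
P=[.5388,.168,.2148]
goal([*cub(P,[-.0275,0,0])[0,:2],.175])
E
```

```text
clock: 22.5
eef_pos: [0.5218, 0.1644, 0.2086]
orientation: [-3.122, -0.335, 0.009]
wrist_force: [-0.8, -0.4, 1.4]
width: 0.0004
grip_force: 0.0
clock: 22.92
eef_pos: [0.5126, 0.1625, 0.1777]
orientation: [-3.122, -0.335, 0.008]
wrist_force: [0.4, 0.3, -0.2]
width: 0.0002
grip_force: 0.0
t 22.92 p [0.5126 0.1625 0.1777] w 0.0002 F [ 0.4  0.3 -0.2] q [-0.64  0.44  0.32  1.9  -0.19  0.83 -1.58]
[[0.977, 0.212, -0.005], [0.212, -0.977, 0.001], [-0.005, -0.002, -1.0]]
slide [-0.07  0.02  0.27] after twist [-0.07  0.02  0.27]
```

```bash
python3 -m inch '[{"fingers":-1,"slide":[0,0,0.2],"twist":[0,0,0]},{"fingers":-1,"slide":[0,0,0.15],"twist":[0,0,0]},{"fingers":-1,"slide":[0,0,0],"twist":[0,0,0]}]'
python3 -m inch '[{"fingers":-1,"slide":[0,0,0.1],"twist":[0,0,0]},{"fingers":-1,"slide":[0,0,0],"twist":[0,0,0]}]'
python3 - <<'E'
from h import *
goal()
S=vision.get_image("side");T=vision.get_image("top")
a=cv2.resize(T["frame"][150:280,150:290],(560,520));b=cv2.resize(S["frame"][150:320,200:330],(395,520))
c=np.hstack([a,b]);cv2.imwrite("pics/g6.png",cv2.resize(c[:,:,::-1],(795,433)))
E
```

```text
clock: 23.17
eef_pos: [0.5135, 0.1627, 0.176]
orientation: [-3.121, -0.335, 0.004]
wrist_force: [-1.4, -0.9, 3.6]
width: 0.0006
grip_force: 1.7
clock: 23.33
eef_pos: [0.5136, 0.1627, 0.1759]
orientation: [-3.121, -0.335, 0.004]
wrist_force: [-4.5, -1.7, 12.8]
width: 0.0006
grip_force: 6.4
t 23.33 p [0.5136 0.1627 0.1759] w 0.0006 F [-4.5 -1.7 12.8] q [-0.64  0.44  0.32  1.9  -0.19  0.83 -1.57]
[[0.977, 0.212, -0.003], [0.212, -0.977, 0.003], [-0.002, -0.003, -1.0]]
```

View pics/g6.png

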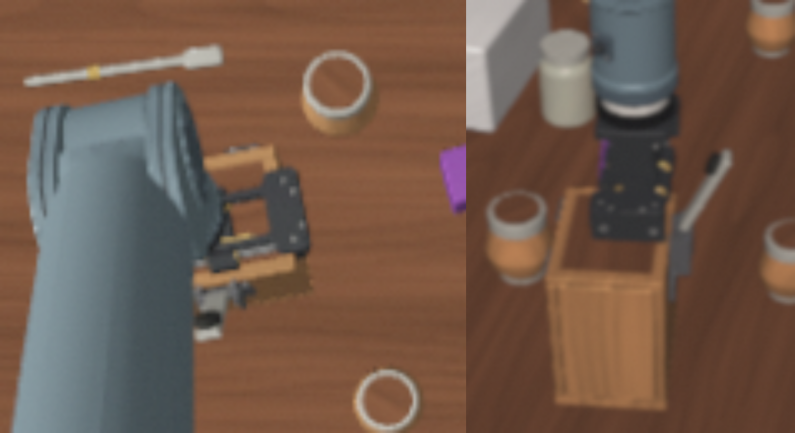

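The top and side views both show the door flat on the rim, with the clamp still open at crop (213,310) and the neighbouring objects unmoved. Next is the clamp.

```bash
python3 -m inch '[{"fingers":-1,"slide":[0,0,-2],"twist":[0,0,0]},{"fingers":-1,"slide":[0,0,-3.5],"twist":[0,0,0]},{"fingers":-1,"slide":[0,0,-3.5],"twist":[0,0,0]},{"fingers":-1,"slide":[0,0,-3.5],"twist":[0,0,0]},{"fingers":-1,"slide":[0,0,-2.5],"twist":[0,0,0]},{"fingers":-1,"slide":[0,0,0],"twist":[0,0,0]}]'
python3 -m inch '[{"fingers":-1,"slide":[-1.5,0,0],"twist":[0,0,0]},{"fingers":-1,"slide":[-2.2,0,0],"twist":[0,0,0]},{"fingers":-1,"slide":[-2.2,0,0],"twist":[0,0,0]},{"fingers":-1,"slide":[-2.2,0,0],"twist":[0,0,0]},{"fingers":-1,"slide":[-2.2,0,0],"twist":[0,0,0]},{"fingers":-1,"slide":[-1.5,0,0],"twist":[0,0,0]},{"fingers":-1,"slide":[0,0,0],"twist":[0,0,0]},{"fingers":-1,"slide":[0,0,0],"twist":[0,0,0]}]'
python3 - <<'E'
from h import *
P=[.5388,.168,.2148]
a=.2148-np.pi/2;R=tool([0,0,-1],[np.cos(a),np.sin(a),0])
goal([*cub(P,[-.14,0,0])[0,:2],.255],R)
E
```

```text
clock: 23.93
eef_pos: [0.5168, 0.1632, 0.3303]
orientation: [-3.118, -0.334, -0.011]
wrist_force: [1.1, -0.4, -0.4]
width: 0.0006
grip_force: 0.0
clock: 24.6
eef_pos: [0.3984, 0.1375, 0.3248]
orientation: [-3.121, -0.336, 0.003]
wrist_force: [-0.2, 0.6, 0.4]
width: 0.0003
grip_force: 0.0
t 24.6 p [0.3984 0.1375 0.3248] w 0.0003 F [-0.2  0.6  0.4] q [-0.77  0.03  0.34  2.01 -0.01  1.11 -1.78]
[[0.977, 0.213, -0.002], [0.213, -0.977, 0.003], [-0.002, -0.003, -1.0]]
twist [-0.003  0.002 -0.   ]
slide [0.38 0.03 6.97] after twist [0.37 0.01 6.98]
```

```bash
python3 -m inch '[{"fingers":-1,"slide":[0,0,2.3],"twist":[0,0,0]},{"fingers":-1,"slide":[0,0,2.4],"twist":[0,0,0]},{"fingers":-1,"slide":[0,0,2.3],"twist":[0,0,0]},{"fingers":-1,"slide":[0.37,0,0],"twist":[0,0,0]},{"fingers":-1,"slide":[0,0,0],"twist":[0,0,0]}]'
python3 -m inch '[{"fingers":-1,"slide":[1.13,0,-0.26],"twist":[0,0,0]},{"fingers":-1,"slide":[1.13,0,-0.26],"twist":[0,0,0]},{"fingers":-1,"slide":[1.13,0,-0.26],"twist":[0,0,0]},{"fingers":-1,"slide":[1.13,0,-0.26],"twist":[0,0,0]},{"fingers":-1,"slide":[1.13,0,-0.26],"twist":[0,0,0]}]'
python3 -m inch '[{"fingers":-1,"slide":[0.98,0,0.1],"twist":[0,0,0]},{"fingers":-1,"slide":[0.98,0,0.1],"twist":[0,0,0]},{"fingers":-1,"slide":[0.98,0,0.1],"twist":[0,0,0]},{"fingers":-1,"slide":[0,0,0],"twist":[0,0,0]}]'
python3 - <<'E'
from h import *
P=[.5388,.168,.2148]
goal([*cub(P,[-.054,0,0])[0,:2],.265])
vision.get_image("side")
for k in("clamp_tip",): print(k,[(np.round(r["centre"],1).tolist(),round(r["conf"],2)) for r in find_in("side",k)])
S=vision.get_image("side")
for a in(1,1.2,1.4,1.6,2): print(a,proj(S,cub(P,[-.0695+.1*np.cos(a),0,.188+.1*np.sin(a)])))
E
```

```text
clock: 25.02
eef_pos: [0.4027, 0.1382, 0.2544]
orientation: [-3.123, -0.334, 0.006]
wrist_force: [-0.3, 0.0, 0.6]
width: 0.0004
grip_force: 0.0
clock: 25.43
eef_pos: [0.4587, 0.1507, 0.2693]
orientation: [-3.121, -0.335, 0.002]
wrist_force: [-1.7, -1.1, -1.4]
width: 0.0005
grip_force: 0.7
clock: 25.77
eef_pos: [0.4876, 0.1569, 0.2646]
orientation: [-3.122, -0.335, 0.002]
wrist_force: [0.4, -0.1, -1.2]
width: 0.0005
grip_force: 0.0
t 25.77 p [0.4876 0.1569 0.2646] w 0.0005 F [ 0.4 -0.1 -1.2] q [-0.7   0.28  0.36  1.89 -0.12  1.   -1.64]
[[0.977, 0.212, -0.002], [0.212, -0.977, 0.002], [-0.001, -0.002, -1.0]]
slide [-0.17  0.01 -0.04] after twist [-0.17  0.01 -0.04]
clamp_tip [([279.0, 227.7], 0.52)]
1 [[262.85077683 210.45072326]]
1.2 [[270.12196526 207.74612139]]
1.4 [[278.09402222 206.28722498]]
1.6 [[286.41182125 206.15378036]]
2 [[302.57131013 209.84583177]]
```

Contact forces were seen and the clamp is moving (about 1.3 rad). I follow the arc down.

```bash
python3 -m inch '[{"fingers":-1,"slide":[0.91,0,0.5],"twist":[0,0,0]},{"fingers":-1,"slide":[0.91,0,0.57],"twist":[0,0,0]},{"fingers":-1,"slide":[0.91,0,0.6],"twist":[0,0,0]},{"fingers":-1,"slide":[0.64,0,0.8],"twist":[0,0,0]},{"fingers":-1,"slide":[0.64,0,0.83],"twist":[0,0,0]},{"fingers":-1,"slide":[0.64,0,0.83],"twist":[0,0,0]},{"fingers":-1,"slide":[0,0,0],"twist":[0,0,0]}]'
python3 -m inch '[{"fingers":-1,"slide":[0.2,0,0.75],"twist":[0,0,0]},{"fingers":-1,"slide":[0.2,0,0.75],"twist":[0,0,0]},{"fingers":-1,"slide":[0.1,0,0.6],"twist":[0,0,0]},{"fingers":-1,"slide":[0,0,0.4],"twist":[0,0,0]},{"fingers":-1,"slide":[0,0,0.3],"twist":[0,0,0]},{"fingers":-1,"slide":[0,0,0],"twist":[0,0,0]}]'
python3 - <<'E'
from h import *
P=[.5388,.168,.2148]
goal([*cub(P,[.0,0,0])[0,:2],.192])
E
```

```text
clock: 26.5
eef_pos: [0.5312, 0.1664, 0.2208]
orientation: [-3.123, -0.335, 0.008]
wrist_force: [-0.4, 0.7, -0.3]
width: 0.0003
grip_force: 0.0
clock: 27.0
eef_pos: [0.5355, 0.1675, 0.1945]
orientation: [-3.122, -0.335, 0.006]
wrist_force: [-0.2, 0.3, -0.3]
width: 0.0005
grip_force: 0.0
t 27.0 p [0.5355 0.1675 0.1945] w 0.0005 F [-0.2  0.3 -0.3] q [-0.64  0.45  0.33  1.83 -0.19  0.89 -1.57]
[[0.977, 0.212, -0.004], [0.212, -0.977, 0.001], [-0.004, -0.002, -1.0]]
slide [0.34 0.02 0.25] after twist [0.34 0.02 0.25]
```

```bash
python3 -m inch '[{"fingers":-1,"slide":[0,0,0.15],"twist":[0,0,0]},{"fingers":-1,"slide":[0,0,0],"twist":[0,0,0]}]'
python3 -m inch '[{"fingers":-1,"slide":[0,0,0.15],"twist":[0,0,0]},{"fingers":-1,"slide":[0,0,0],"twist":[0,0,0]}]'
python3 -m inch '[{"fingers":-1,"slide":[0,0,0.1],"twist":[0,0,0]},{"fingers":-1,"slide":[0,0,0],"twist":[0,0,0]}]'
```

```text
clock: 27.17
eef_pos: [0.5358, 0.1676, 0.1936]
orientation: [-3.121, -0.335, 0.005]
wrist_force: [-0.6, 0.3, -0.2]
width: 0.0004
grip_force: 0.0
clock: 27.33
eef_pos: [0.536, 0.1676, 0.1925]
orientation: [-3.121, -0.335, 0.004]
wrist_force: [-0.5, 0.4, 1.9]
width: 0.0007
grip_force: 0.8
clock: 27.5
eef_pos: [0.5361, 0.1676, 0.1923]
orientation: [-3.121, -0.335, 0.004]
wrist_force: [-3.7, -1.3, 10.7]
width: 0.0005
grip_force: 5.3
```

```bash
python3 -m inch '[{"fingers":-1,"slide":[0,0,-0.5],"twist":[0,0,0]},{"fingers":-1,"slide":[0,0,-2],"twist":[0,0,0]},{"fingers":-1,"slide":[0,0,-3],"twist":[0,0,0]},{"fingers":-1,"slide":[0,0,-3],"twist":[0,0,0]},{"fingers":-1,"slide":[0,0,-3],"twist":[0,0,0]},{"fingers":-1,"slide":[0,3.5,-2],"twist":[0,0,0]},{"fingers":-1,"slide":[0,3.5,0],"twist":[0,0,0]},{"fingers":-1,"slide":[0,3.5,0],"twist":[0,0,0]},{"fingers":-1,"slide":[0,3.5,0],"twist":[0,0,0]},{"fingers":-1,"slide":[0,3.5,0],"twist":[0,0,0]}]'
python3 -m inch '[{"fingers":-1,"slide":[0,3.5,0],"twist":[0,0,0]},{"fingers":-1,"slide":[0,3.5,0],"twist":[0,0,0]},{"fingers":-1,"slide":[0,0,0],"twist":[0,0,0]},{"fingers":-1,"slide":[0,0,0],"twist":[0,0,0]}]'
python3 - <<'E'
from h import *
goal()
S=vision.get_image("side");T=vision.get_image("top")
a=cv2.resize(T["frame"][130:320,110:440],(800,460))
b=cv2.resize(S["frame"][150:320,200:330],(352,460))
c=np.hstack([a,b]);cv2.imwrite("pics/g7.png",cv2.resize(c[:,:,::-1],(798,319)))
E
```

```text
clock: 28.33
eef_pos: [0.5736, -0.0052, 0.3261]
orientation: [-3.121, -0.336, 0.003]
wrist_force: [-0.1, 0.2, -0.6]
width: 0.0004
grip_force: 0.0
clock: 28.67
eef_pos: [0.5882, -0.0747, 0.3256]
orientation: [-3.123, -0.328, 0.004]
wrist_force: [0.2, 1.3, 0.1]
width: 0.0003
grip_force: 0.0
t 28.67 p [ 0.5882 -0.0747  0.3256] w 0.0003 F [0.2 1.3 0.1] q [-0.3   0.38  0.47  1.61 -0.18  1.19 -1.15]
[[0.978, 0.208, -0.003], [0.208, -0.978, 0.001], [-0.003, -0.001, -1.0]]
```

View pics/g7.png

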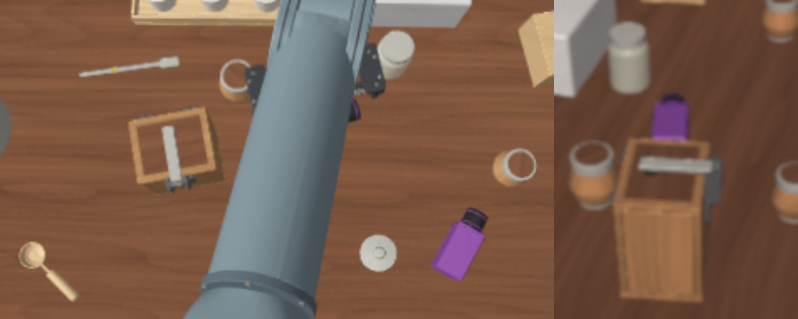

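The pictures show the door lying flat, with a dark panel and light edging, and the clamp bar level across it at (172,155). The gourds, jar and lid that the arm doesn't hide are in place, and the robot is clear.

```bash
python3 -c "
from workcell import order
print(order.close_job())"
```

```text
the job is handed in; nothing more can be done
None
```

The canister stands upright on the cubby's floor, the door is shut and the clamp bar is down on it; I handed the job in at about 29 s, with nothing else seen to have moved.

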